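# Load the ink cartridge into the label printer and lock it

## Task

Take the blue ink cartridge out of the stock rack and load it into the label printer's empty ink bay: lower it gently all the way down into the pocket, do not let it drop in. Then swing the red-knobbed locking lever fully shut over it and let go. Leave the other two cartridges in the rack, and the stapler and tape roll where they are.

Things in the scene. Friction and masses are not known exactly. Their poses are not given: they have to be found in the camera images.
- cartridge_blue: The blue ink cartridge to load, a plain block 60 (x) x 36 (y) mm, 100 mm tall, standing upright, 0.25 kg, narrower black foot, white labels on the broad faces. Origin: centre of the underside, z up. The foot is the lowest 6 mm, 54 x 30 mm. Same either way round. Starts in one of the rack's three slots.
- cartridge_red: Spare red cartridge, stays in the rack. 60 (x) x 36 (y) mm, 100 mm tall, standing upright, 0.25 kg, narrower black foot, white labels on the broad faces. Origin: centre of the underside, z up.
- cartridge_yellow: Spare yellow cartridge, stays in the rack. 60 (x) x 36 (y) mm, 100 mm tall, standing upright, 0.25 kg, narrower black foot, white labels on the broad faces. Origin: centre of the underside, z up.
- rack: White fixed rack, 80 (x) x 142 (y) mm, origin at the centre of its underside. Floor 6 mm thick. Four divider walls (60 mm along x, 4 mm thick, 112 mm high) make three slots 42 mm wide at y = -46, 0, 46 mm. Cartridges stand with x along the rack's x, broad faces hidden by the dividers: only their narrow ends (60 mm apart) can be gripped. Ends open but for a 16 mm high lip at x = +-38 mm.
- printer: White label printer, fixed; origin on the table below the pocket's centre, axes as bay_floor. Its ink bay is a grey block 116 (x) x 74 (y) x 60 mm tall with a blue strip. Black posts (x 35 to 55 and -35 to -55 mm, 30 mm wide, 140 mm tall) flank the pocket's x ends: fingers fit only at the cartridge's broad +y, -y faces. From y = 80 mm on: the printer body, 115 mm tall.
- bay_floor (a point): Centre of the ink pocket's floor, 20 mm above the table, where the centre of the cartridge's underside must come. x along the pocket's long side, y along its short side, z up. The pocket is 63 x 39 mm (1.5 mm play each side, 3 mm chamfer) and 40 mm deep, its mouth 60 mm above the table; a seated cartridge's top is 120 mm above the table.
- lever_hinge (a point): Point on the upright hinge axis of the locking lever, on top of the +x post: 45 mm along the pocket's +x from its centre, 141 mm above the table. Axes as bay_floor.
- lever_knob (a point): Middle of the lever's red knob: upright round post, 18 mm across, 149 to 189 mm above the table, 100 mm from the hinge axis, at the free end of the flat aluminium lever (120 x 20 x 8 mm, underside 141 mm above the table). A black pad (24 x 20 mm) hangs below it 45 mm from the hinge, down to 123 mm above the table: it clears only a fully seated cartridge.
- lever (a joint): Lever angle about the upright hinge, rad. 0: fully shut at its stop, pointing along the pocket's -x over the cartridge, knob beyond the -x post. Grows anticlockwise seen from above as it opens towards the pocket's -y side, up to 2.4; starts at 1.6 to 2.1. Takes about 1.2 N at the knob and stays where it is left.
- stapler: Green and black stapler, 140 x 36 x 48 mm, along its x; origin at the centre of its underside. Not to be moved.
- tape_roll: Brown roll of tape lying flat, 100 mm across, 30 mm tall; origin at the centre of its underside. Not to be moved.

How it is judged (in metres and radians):
On the way, in this order (a step that is already met when the one before it is completed fails the run):
1. the blue cartridge is fully down in the ink pocket (horizontal distance between cartridge_blue and bay_floor below 0.004 m and z of cartridge_blue in the frame of bay_floor below 0.004 m and angle between cartridge_blue's own z axis and vertical below 0.06 rad and angle between the x axis of cartridge_blue and the x axis of bay_floor, either way round below 0.08 rad), for 0.2 s.
2. the locking lever is shut over the seated cartridge (all of step 1 and value of joint lever below 0.08 rad), for 0.2 s.
At the end, for the whole second after the job is handed in: Blue cartridge at rest in the pocket (either way round): underside within 4 mm of the floor and of its centre, tilt under 0.06 rad, in line within 0.08 rad; lever within 0.08 rad of shut; red and yellow cartridges, stapler and tape roll within 30 mm of their starts (all of step 2 and linear speed of cartridge_blue below 0.02 m/s and not (distance of cartridge_red from where it was at the start of the episode above 0.03 m) and not (distance of cartridge_yellow from where it was at the start of the episode above 0.03 m) and not (distance of stapler from where it was at the start of the episode above 0.03 m) and not (distance of tape_roll from where it was at the start of the episode above 0.03 m)); the robot touches nothing.
It fails at once if the blue cartridge is dropped into the pocket (faster than 0.45 m/s inside the bay) (horizontal distance between cartridge_blue and bay_floor below 0.015 m and z of cartridge_blue in the frame of bay_floor below 0.05 m and linear speed of cartridge_blue above 0.45 m/s).
It fails at once if another cartridge, the stapler or the tape roll is moved more than 30 mm (distance of any of cartridge_red, cartridge_yellow, stapler, tape_roll from where it was at the start of the episode above 0.03 m).
It also fails if it takes over 69 s, if anything falls off the work surface, if the arm or the gripper's body presses on something with over 40 N, if the wrist force passes 120 N, or if a joint passes its speed limit or range.

## Robot

A 6-joint arm with a two-finger parallel gripper is mounted at the origin on the work surface. World frame = base frame: x ahead of the robot, y to its left, z up, the work surface at z = 0. Lengths are in m, angles in degrees, forces in N, time in s.
With the tool pointing down it reaches from about 0.375 to 0.9 m from the base axis. Payload 3.1 kg.
Tool frame: the origin (TCP) lies at the very end of the fingers, on their centre line; the grasp point (between the pads) lies 19 mm behind it; z points along the fingers, y is the direction in which the jaws open and shut (so a half turn about z gives the same grasp; the last joint's range is limited). The gripper opens to 87 mm and grips with 3 to 60 N. Pads are 19 mm wide; open, the fingers measure 117 mm over their backs; the gripper's body (75 mm by 190 mm) begins 51 mm behind the grasp point.
Start: joints at [65.575, 30.224, 82.088, -0, 67.689, -10.227], TCP at [0.153, 0.606, 0.223] pointing down, gripper open.
Joint ranges: [-176.69, 176.69], [-43.24, 126.21], [12.49, 139.97], [-82, 262], [0, 151.66], [-163.58, 163.58]. Speed limits (degrees/s): [159.86, 159.86, 180, 180, 180, 180].

## Interface

Orientations are given as a 3x3 rotation matrix whose columns are the frame's x, y, z axes.
In Python, from rig import read_state, capture, hand_in gives the robot as it stands. The module is installed in compiled form; this text tells all that it offers.
- The arm moves only by the tool move_arm, never from a script. Its arguments are lists of equal length, an entry for each row: "linear": the shift along the tool's x, y, z in cm, a list of three; "angular": the turn, a rotation vector about the tool's x, y, z in rad, a list of three; "fingers": the gripper command: -1 is fully open, 1 is shut, values between are in proportion. In form: {"linear": [[tx, ty, tz], ...], "angular": [[wx, wy, wz], ...], "fingers": [fingers, ...]}. A call has 1 to 12 rows; each row is the pose to reach, as a shift and turn from the pose measured when the call began, along the tool's axes at that moment; what a row does not reach only later rows make up. A row lasts 1/12 s, in which the tool goes at most 41.7 mm and 7.16 degrees, less where a joint would pass 70% of its speed; a pose out of reach is approached as far as the arm can. A call with a gripper value outside its range is refused whole. The fingers move at their own pace and stop on an object; the grip force is fixed at half the most. Time passes only in rows, so rows that repeat a pose let the fingers close. It gives the time, the measured TCP pose, the force and the opening at its end, in the units of the state.
- read_state(): the state, without advancing time (a new reading comes with each control period).
- capture(name): name is "scene" or "top"; returns a dict with "color" (420x560x3 uint8, red, green, blue), "fx", "fy", "cx", "cy" (pixels), "view" (4x4, takes a point from world to camera coordinates). Camera axes: x right, y down, z forward; pixel columns grow to the right and rows downward; lengths in m; the calibration is good to about 2 mm. A picture is of the moment at which its call begins. There is no depth.
- hand_in(): hands the job in, once; it reports no verdict.
The state is a dict: "time_s": time; "joint_positions": joint angles; "qvel": joint speeds; "tau": joint torques, N m; "position": TCP position; "tcp_rot": TCP orientation; "force": force on the tool from outside, world axes, zero at the start; "moment": the same for the moment, N m; "opening": opening from 0.0 (shut) to 1.0 (fully open).
Only numpy, scipy, OpenCV 4.12 (cv2) and the standard library are available. Lean on these libraries where they do the work, as an engineer would, in place of code of your own. Each camera call takes 0.05 s, during which the arm holds its last target. There are 200 camera calls.

## Working session

There is one attempt and no reset: what is moved stays moved. The work goes in short steps, Python scripts to look and compute and a tool call to move; the robot and the scene stay as the last step left them, time stands still between calls to the robot, and variables do not carry over. Pictures are saved under pics/ and viewed, about 8 in all and at most 12, crops included, and the job is handed in when it is done.

Besides the shell and the picture viewer there is one more tool, called after "Emit:" as a command line: name --argument value ..., lists and objects as JSON in quotes. move_arm: Moves the arm, as the interface text tells. Its arguments: {"type":"object","properties":{"linear":{"type":"array"},"angular":{"type":"array"},"fingers":{"type":"array"}},"required":["linear","angular","fingers"]}

```bash
mkdir -p pics
python3 - <<'E'
from rig import *
import cv2,pickle,numpy as np
s=read_state();print(s['time_s'],s['position'],s['tcp_rot'],s['opening'])
d={}
for n in('scene','top'):
    c=capture(n);d[n]=c;cv2.imwrite(f'pics/{n}0.png',c['color'][:,:,::-1]);print(n,c['fx'],c['cx'],c['cy'],np.round(c['view'],4).tolist())
pickle.dump(d,open('d0.pkl','wb'))
E
```

```text
0.0 [0.15294959 0.60523174 0.2215677 ] [[-9.69453183e-01  2.45274781e-01 -8.98165855e-04]
 [ 2.45276128e-01  9.69451214e-01 -1.99094323e-03]
 [ 3.82399814e-04 -2.15042489e-03 -9.99997615e-01]] 0.9992145641504053
scene 527.1447123880572 274.7182965965972 212.1585618963925 [[0.1604, 0.9871, 0.0038, -0.0736], [0.6166, -0.0971, -0.7813, -0.2779], [-0.7708, 0.1276, -0.6242, 1.8217], [0.0, 0.0, 0.0, 1.0]]
top 503.0367036432484 291.5376476844778 211.3142539256595 [[0.0178, -0.9996, -0.0222, -0.0392], [-0.9921, -0.0149, -0.1248, 0.6148], [0.1244, 0.0242, -0.9919, 1.3077], [0.0, 0.0, 0.0, 1.0]]
```

View pics/scene0.png

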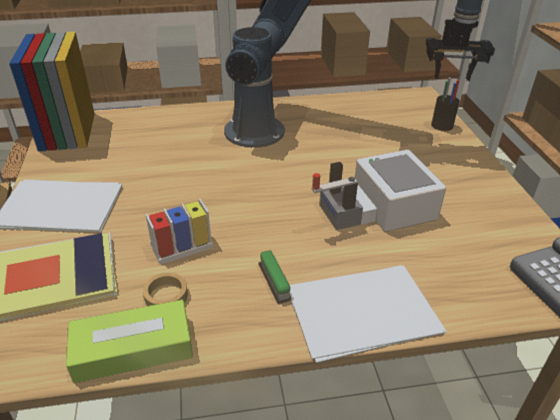

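View pics/top0.png

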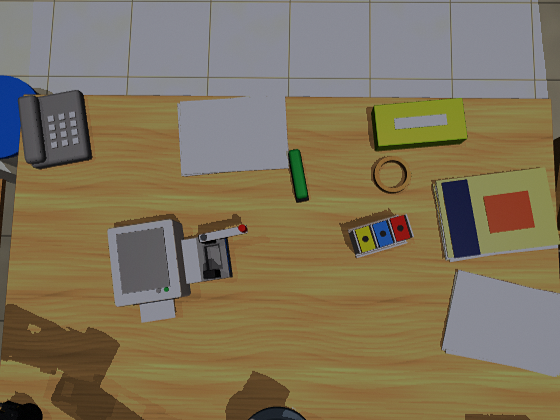

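The scene view shows the red, blue and yellow cartridges in the rack around (180,225), with blue in the middle slot. The printer bay is at (340,200). In the top view, blue is at about (383,234), the bay at (212,255) and the red knob at (242,229). I'll zoom in for details.

Run:
```python
import cv2,pickle,numpy as np
d=pickle.load(open('d0.pkl','rb'))
a=cv2.resize(d['top']['color'][210:300,170:260,::-1],(540,540),interpolation=cv2.INTER_CUBIC)
a=cv2.convertScaleAbs(a,alpha=1.6,beta=20)
b=cv2.resize(d['top']['color'][205:265,340:420,::-1],None,fx=3,fy=3,interpolation=cv2.INTER_CUBIC)
c=cv2.resize(d['scene']['color'][150:240,300:385,::-1],None,fx=3,fy=3,interpolation=cv2.INTER_CUBIC)
im=np.zeros((540,800,3),np.uint8);im[:,:540]=a;im[:180,550:790]=b;im[200:470,540:795]=c
cv2.imwrite('pics/z0.png',im)
```

```text
(no output)
```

View pics/z0.png

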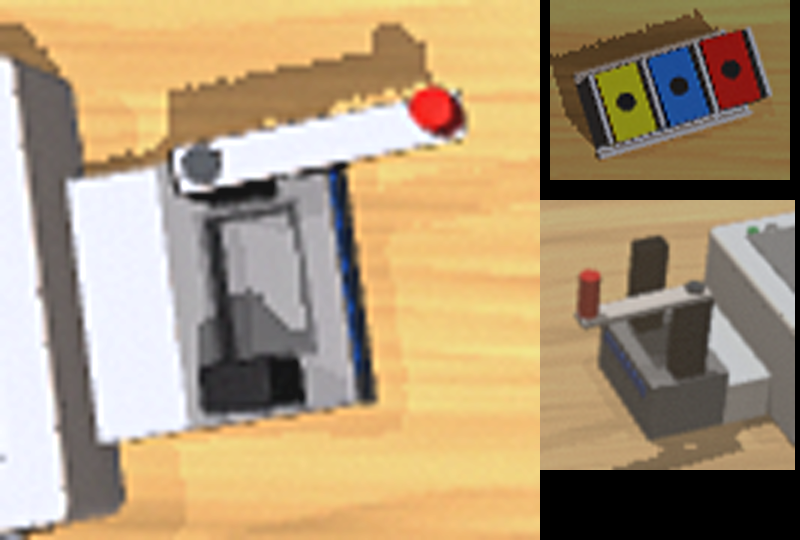

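The zoom shows the hinge cap at crop (201,163), the knob top at (435,108), the top of the -x post at about (235,384), and the block's -y edge from (333,167) to (358,405). The lever is open towards world -y, so the printer's axes are close to the world axes. Next I'll turn these into world positions.

```bash
cat > h.py <<'E'
import numpy as np,cv2
def ray(c,u,v,z):
    R=c['view'][:3,:3];t=c['view'][:3,3];C=-R.T@t
    d=R.T@np.array([(u-c['cx'])/c['fx'],(v-c['cy'])/c['fy'],1]);return (C+d*(z-C[2])/d[2])
def tri(obs):
    A=[];b=[]
    for c,u,v in obs:
        P=np.diag([c['fx'],c['fy'],1])@np.eye(3);P[0,2]=c['cx'];P[1,2]=c['cy'];M=P@c['view'][:3]
        for r in(u*M[2]-M[0],v*M[2]-M[1]):A.append(r[:3]);b.append(-r[3])
    return np.linalg.lstsq(np.array(A),np.array(b),rcond=None)[0]
def blobs(c,hue,smin,vmin,box,hw=10):
    h=cv2.cvtColor(c['color'],cv2.COLOR_RGB2HSV).astype(int)
    m=(abs((h[...,0]-hue+90)%180-90)<hw)&(h[...,1]>smin)&(h[...,2]>vmin)
    k=np.zeros_like(m);x0,x1,y0,y1=box;k[y0:y1,x0:x1]=m[y0:y1,x0:x1];return k.astype(np.uint8)
E
python3 - <<'E'
import pickle;from h import *
d=pickle.load(open('d0.pkl','rb'));T=d['top'];S=d['scene'];np.set_printoptions(precision=4,suppress=True)
p=lambda x,y,z:ray(T,170+x/6-.42,210+y/6-.42,z)
print('hinge',p(201,163,.149),p(201,163,.155),'post',p(235,384,.140))
print('hinge tri',tri([(T,203.1,236.8),(S,351.4,179)]))
print('knob',p(435,108,.189))
e=p(360,405,.06)-p(333,167,.06);print('block edge dir',np.degrees(np.arctan2(-e[1],-e[0])),p(333,167,.06),p(360,405,.06))
P=[]
for n,h in(('y',28),('b',110),('r',0)):
    for vm in (90,):
        m=blobs(T,h,130,vm,(340,420,205,265))
        cn=max(cv2.findContours(m,0,2)[0],key=cv2.contourArea);q=np.array([ray(T,*k[0],.106)[:2] for k in cn],np.float32)*1000
        print(n,int(m.sum()),cv2.minAreaRect(q));P.append(cv2.minAreaRect(q)[0])
P=np.array(P);v=P[0]-P[2];print('rack y dir deg',np.degrees(np.arctan2(v[1],v[0])),np.linalg.norm(v))
print('holes',[ray(T,340+(x-550)/3-.3,205+y/3-.3,.106) for x,y in((626,102),(679,86),(731,69))])
E
```

```text
hinge [0.5355 0.1836 0.149 ] [0.5351 0.1824 0.155 ] post [0.4463 0.1679 0.14  ]
hinge tri [0.5353 0.1836 0.1516]
knob [0.5559 0.0837 0.189 ]
block edge dir 8.434200818345895 [0.5411 0.1434 0.06  ] [0.4382 0.1282 0.06  ]
y 1269 ((540.5211181640625, -216.37440490722656), (59.291229248046875, 35.00799560546875), 18.334423065185547)
b 298 ((554.5571899414062, -260.5572509765625), (59.39632797241211, 34.83308410644531), 19.3602294921875)
r 298 ((569.06298828125, -304.03167724609375), (59.437904357910156, 34.98737335205078), 16.06155014038086)
rack y dir deg 108.03564073626511 92.18696081158512
holes [array([ 0.5403, -0.2168,  0.106 ]), array([ 0.5544, -0.2611,  0.106 ]), array([ 0.5694, -0.3046,  0.106 ])]
```

```bash
cat > go.py <<'E'
import sys,numpy as np
from rig import read_state
from scipy.spatial.transform import Rotation as Q
# args: x y z yaw(of tool y, deg) ; several in sequence all from the current pose
s=read_state();R=np.array(s['tcp_rot']);p=np.array(s['position'])
print(s['time_s'],p.round(4),'yaw',np.degrees(np.arctan2(R[1,1],R[0,1])).round(2),'F',np.round(s['force'],1),'open',round(s['opening'],3))
a=list(map(float,sys.argv[1:]))
for i in range(0,len(a),4):
    x=a[i:i+4];t=np.radians(x[3]);y=np.array([np.cos(t),np.sin(t),0]);z=np.array([0,0,-1.]);T=np.c_[np.cross(y,z),y,z]
    print((R.T@(np.array(x[:3])-p)*100).round(2).tolist(),Q.from_matrix(R.T@T).as_rotvec().round(3).tolist())
E
python3 go.py .45 .22 .30 45  .5545 -.2607 .25 18
```

```text
0.1 [0.153  0.6053 0.2217] yaw 75.8 F [-0.6  0.3 -0.3] open 1.001
[-38.24, -30.08, -7.79] [-0.002, 0.0, 0.538]
[-60.16, -74.11, -2.71] [-0.002, 0.001, 1.009]
```

Emit:
move_arm --linear '[[-38.24,-30.08,-7.79],[-38.24,-30.08,-7.79],[-38.24,-30.08,-7.79],[-38.24,-30.08,-7.79],[-38.24,-30.08,-7.79],[-38.24,-30.08,-7.79],[-38.24,-30.08,-7.79],[-38.24,-30.08,-7.79],[-38.24,-30.08,-7.79],[-38.24,-30.08,-7.79],[-38.24,-30.08,-7.79],[-38.24,-30.08,-7.79]]' --angular '[[-0.002,0,0.538],[-0.002,0,0.538],[-0.002,0,0.538],[-0.002,0,0.538],[-0.002,0,0.538],[-0.002,0,0.538],[-0.002,0,0.538],[-0.002,0,0.538],[-0.002,0,0.538],[-0.002,0,0.538],[-0.002,0,0.538],[-0.002,0,0.538]]' --fingers '[-1,-1,-1,-1,-1,-1,-1,-1,-1,-1,-1,-1]'

```text
time_s: 1.1
position: [0.4513, 0.2176, 0.3003]
tcp_rot: [[-0.706, 0.708, 0.001], [0.708, 0.706, -0.0], [-0.001, 0.0, -1.0]]
force: [0.4, 0.8, -0.2]
opening: 1.0
```

```bash
python3 go.py .5545 -.2607 .20 18
```

```text
1.1 [0.4513 0.2176 0.3003] yaw 44.91 F [ 0.4  0.8 -0.2] open 1.0
[-41.15, -26.46, 10.06] [0.0, 0.001, 0.47]
```

Emit:
move_arm --linear '[[-41.15,-26.46,10.06],[-41.15,-26.46,10.06],[-41.15,-26.46,10.06],[-41.15,-26.46,10.06],[-41.15,-26.46,10.06],[-41.15,-26.46,10.06],[-41.15,-26.46,10.06],[-41.15,-26.46,10.06],[-41.15,-26.46,10.06],[-41.15,-26.46,10.06],[-41.15,-26.46,10.06],[-41.15,-26.46,10.06]]' --angular '[[0,0.001,0.47],[0,0.001,0.47],[0,0.001,0.47],[0,0.001,0.47],[0,0.001,0.47],[0,0.001,0.47],[0,0.001,0.47],[0,0.001,0.47],[0,0.001,0.47],[0,0.001,0.47],[0,0.001,0.47],[0,0.001,0.47]]' --fingers '[-1,-1,-1,-1,-1,-1,-1,-1,-1,-1,-1,-1]'

```text
time_s: 2.1
position: [0.5538, -0.2606, 0.1995]
tcp_rot: [[-0.308, 0.951, -0.001], [0.951, 0.308, 0.001], [0.001, -0.0, -1.0]]
force: [0.2, 0.8, 0.5]
opening: 1.0
```

```bash
python3 go.py .5545 -.2607 .20 18 .5545 -.2607 .068 18
python3 - <<'E'
from rig import *;import cv2
c=capture('scene');cv2.imwrite('pics/a1.png',cv2.resize(c['color'][100:280,100:300,::-1],None,fx=3,fy=3))
E
```

```text
2.1 [ 0.5538 -0.2606  0.1995] yaw 17.96 F [0.2 0.8 0.5] open 1.0
[-0.03, 0.07, -0.05] [-0.0, -0.001, -0.001]
[-0.05, 0.07, 13.15] [-0.0, -0.001, -0.001]
```

View pics/a1.png

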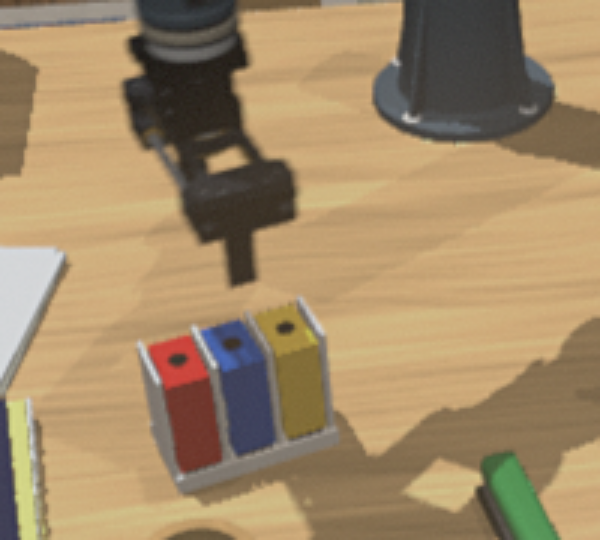

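The gripper hangs above the rack with its front finger at about (240,275), in line with the blue cartridge at (232,345). I'll descend and grip it.

Emit:
move_arm --linear '[[-0.05,0.07,3],[-0.05,0.07,6],[-0.05,0.07,9],[-0.05,0.07,11],[-0.05,0.07,12.5],[-0.05,0.07,13.1],[-0.05,0.07,13.1],[-0.05,0.07,13.1],[-0.05,0.07,13.1],[-0.05,0.07,13.1],[-0.05,0.07,13.1],[-0.05,0.07,13.1]]' --angular '[[0,0,0],[0,0,0],[0,0,0],[0,0,0],[0,0,0],[0,0,0],[0,0,0],[0,0,0],[0,0,0],[0,0,0],[0,0,0],[0,0,0]]' --fingers '[-1,-1,-1,-1,-1,-1,-1,1,1,1,1,1]'

```text
time_s: 3.15
position: [0.5574, -0.271, 0.068]
tcp_rot: [[-0.305, 0.952, 0.004], [0.952, 0.305, -0.008], [-0.008, 0.001, -1.0]]
force: [0.5, 0.7, -0.0]
opening: 0.71
```

```bash
python3 go.py .5545 -.2607 .20 18
```

```text
3.15 [ 0.5574 -0.271   0.068 ] yaw 17.74 F [ 0.5  0.7 -0. ] open 0.71
[0.95, 0.05, -13.21] [0.001, 0.008, -0.005]
```

Emit:
move_arm --linear '[[0,0,0],[0,0,0]]' --angular '[[0,0,0],[0,0,0]]' --fingers '[1,1]'

```text
time_s: 3.32
position: [0.5573, -0.2709, 0.0681]
tcp_rot: [[-0.305, 0.952, 0.004], [0.952, 0.305, -0.008], [-0.008, 0.001, -1.0]]
force: [0.1, -0.1, -2.2]
opening: 0.686
```

```bash
python3 go.py .5545 -.2607 .068 18
python3 - <<'E'
from rig import *;import cv2,numpy as np
s=read_state();print(np.round(s['qvel'],2),np.round(s['tau'],1),np.round(s['joint_positions'],2),s['moment'])
c=capture('scene');d=capture('top')
a=cv2.resize(c['color'][130:280,120:250,::-1],(400,461));b=cv2.resize(d['color'][190:290,330:430,::-1],(400,400))
im=np.zeros((461,800,3),np.uint8);im[:,:400]=a;im[:400,400:]=b;cv2.imwrite('pics/a2.png',im)
E
```

```text
3.3167 [ 0.5573 -0.2709  0.0681] yaw 17.74 F [ 0.1 -0.1 -2.2] open 0.686
[1.06, 0.04, 0.0] [0.001, 0.008, -0.005]
[ 0.03  0.4   0.18  0.04 -0.05 -0.02] [  0.  -48.3 -12.8   0.    0.1  -0. ] [-36.13  41.17  89.88  -0.31  48.53 -53.66] [-0.11782447  0.06600834  0.02760979]
```

View pics/a2.png

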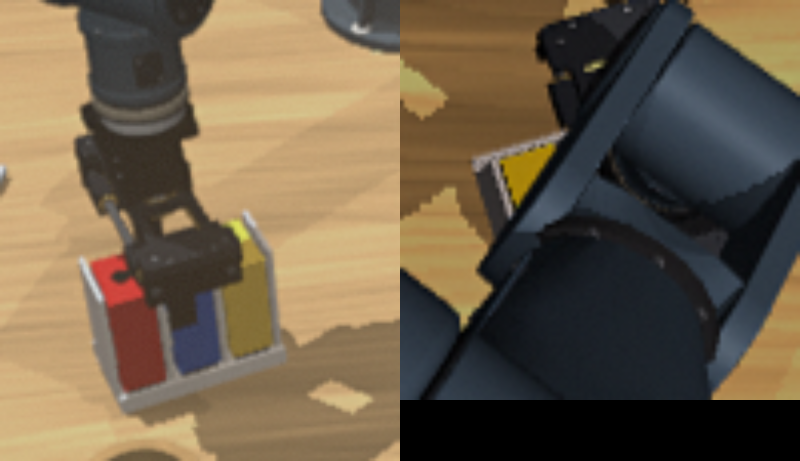

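Blue is gripped, but the finger at about (185,310) sits roughly 1 cm off the cartridge's centre at 195, towards red. This agrees with the measured TCP. I'll open, recentre and close again.

Emit:
move_arm --linear '[[0,0,0],[0,0,0],[0,0,0],[0.5,0,0],[1.06,0.04,0],[1.06,0.04,0],[1.06,0.04,0],[1.06,0.04,0]]' --angular '[[0,0,0],[0,0,0],[0,0,0],[0,0.008,-0.005],[0,0.008,-0.005],[0,0.008,-0.005],[0,0.008,-0.005],[0,0.008,-0.005]]' --fingers '[-1,-1,-1,-1,-1,-1,-1,-1]'

```text
time_s: 4.08
position: [0.5544, -0.2605, 0.0679]
tcp_rot: [[-0.31, 0.951, 0.001], [0.951, 0.31, 0.0], [-0.0, 0.001, -1.0]]
force: [0.2, 0.2, 0.0]
opening: 0.998
```

```bash
python3 go.py .5545 -.2607 .068 18
```

```text
4.0833 [ 0.5544 -0.2605  0.0679] yaw 18.04 F [0.2 0.2 0. ] open 0.998
[-0.02, -0.0, -0.01] [0.001, 0.0, 0.001]
```

Emit:
move_arm --linear '[[0,0,0],[0,0,0],[0,0,0],[0,0,0],[0,0,0],[0,0,0],[0,0,0]]' --angular '[[0,0,0],[0,0,0],[0,0,0],[0,0,0],[0,0,0],[0,0,0],[0,0,0]]' --fingers '[1,1,1,1,1,1,1]'

```text
time_s: 4.67
position: [0.5544, -0.2606, 0.0679]
tcp_rot: [[-0.31, 0.951, 0.001], [0.951, 0.31, -0.0], [-0.0, 0.001, -1.0]]
force: [0.0, 0.5, -0.5]
opening: 0.69
```

```bash
python3 go.py .5545 -.2607 .20 18
```

```text
4.6667 [ 0.5544 -0.2606  0.0679] yaw 18.04 F [ 0.   0.5 -0.5] open 0.69
[-0.02, 0.02, -13.21] [0.001, 0.0, 0.001]
```

Emit:
move_arm --linear '[[0,0,-1],[0,0,-3],[0,0,-5],[0,0,-7],[0,0,-9],[0,0,-11],[0,0,-13.2],[0,0,-13.2],[0,0,-13.2],[0,0,-13.2]]' --angular '[[0,0,0],[0,0,0],[0,0,0],[0,0,0],[0,0,0],[0,0,0],[0,0,0],[0,0,0],[0,0,0],[0,0,0]]' --fingers '[1,1,1,1,1,1,1,1,1,1]'

```text
time_s: 5.5
position: [0.5534, -0.2599, 0.1989]
tcp_rot: [[-0.31, 0.951, -0.001], [0.951, 0.31, 0.001], [0.002, -0.0, -1.0]]
force: [-0.4, 0.6, -1.9]
opening: 0.685
```

```bash
python3 go.py .49 -.06 .15 9.3;python3 - <<'E'
from rig import *;import cv2,numpy as np
c=capture('scene')
cv2.imwrite('pics/a3.png',cv2.resize(c['color'][60:280,100:300,::-1],None,fx=2,fy=2))
E
```

```text
5.5 [ 0.5534 -0.2599  0.1989] yaw 18.04 F [-0.4  0.6 -1.9] open 0.685
[20.96, 0.17, 4.92] [-0.001, -0.002, 0.153]
```

View pics/a3.png

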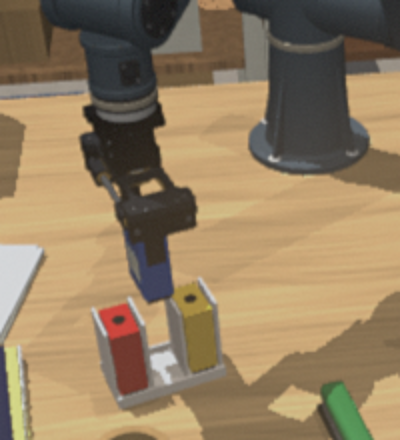

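The blue cartridge hangs in the gripper at about (150,265), and red and yellow are still in place. Next I'll stand it on the free table so I can take it by its broad faces.

Emit:
move_arm --linear '[[3,0,0],[7,0,0],[11,0,0],[14.5,0.1,0],[18,0.1,0],[20.96,0.17,0],[20.96,0.17,1],[20.96,0.17,3],[20.96,0.17,4.9],[20.96,0.17,4.9],[20.96,0.17,4.9],[20.96,0.17,4.9]]' --angular '[[0,0,0],[0,0,0.05],[0,0,0.1],[0,0,0.153],[0,0,0.153],[0,0,0.153],[0,0,0.153],[0,0,0.153],[-0.001,-0.002,0.153],[-0.001,-0.002,0.153],[-0.001,-0.002,0.153],[-0.001,-0.002,0.153]]' --fingers '[1,1,1,1,1,1,1,1,1,1,1,1]'

```text
time_s: 6.55
position: [0.4898, -0.06, 0.1497]
tcp_rot: [[-0.161, 0.987, -0.001], [0.987, 0.161, 0.001], [0.001, -0.001, -1.0]]
force: [-0.3, -0.0, -3.6]
opening: 0.688
```

```bash
python3 go.py .49 -.06 .063 9.3
```

```text
6.55 [ 0.4898 -0.06    0.1497] yaw 9.26 F [-0.3 -0.  -3.6] open 0.688
[-0.02, 0.03, 8.67] [-0.001, -0.001, -0.001]
```

Emit:
move_arm --linear '[[0,0.02,2],[0,0.02,4],[0,0.02,6],[0,0.02,7.5],[0,0.02,8.2],[0,0.02,8.5],[0,0.02,8.75],[0,0.02,8.75],[0,0.02,8.75]]' --angular '[[0,0,0],[0,0,0],[0,0,0],[0,0,0],[0,0,0],[0,0,0],[0,0,0],[0,0,0],[0,0,0]]' --fingers '[1,1,1,1,1,1,1,1,1]'

```text
time_s: 7.3
position: [0.4905, -0.0601, 0.063]
tcp_rot: [[-0.161, 0.987, 0.0], [0.987, 0.161, 0.0], [0.0, 0.0, -1.0]]
force: [-0.6, 0.4, -2.5]
opening: 0.682
```

```bash
python3 go.py .49 -.06 .063 9.3;python3 - <<'E'
from rig import *;import cv2,numpy as np
c=capture('scene')
cv2.imwrite('pics/a4.png',cv2.resize(c['color'][100:250,160:310,::-1],None,fx=3,fy=3))
E
```

```text
7.3 [ 0.4905 -0.0601  0.063 ] yaw 9.25 F [-0.6  0.4 -2.5] open 0.682
[0.02, -0.05, -0.0] [0.0, -0.0, -0.001]
```

View pics/a4.png

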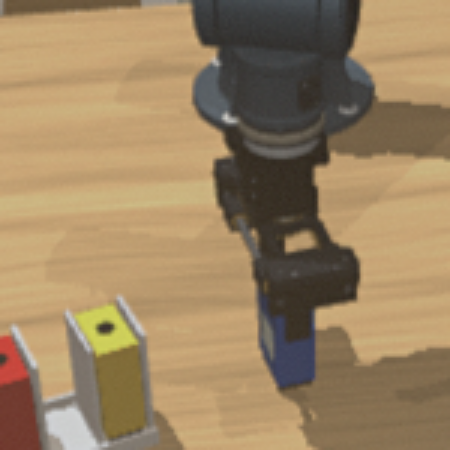

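The cartridge is upright just above the table, with its base at about (300,380), and the force still reads its full weight. I'll lower it a touch more.

Emit:
move_arm --linear '[[0,0,0.08],[0,0,0.16],[0,0,0.16],[0,0,0.16]]' --angular '[[0,0,0],[0,0,0],[0,0,0],[0,0,0]]' --fingers '[1,1,1,1]'

```text
time_s: 7.68
position: [0.491, -0.0602, 0.0619]
tcp_rot: [[-0.161, 0.987, 0.002], [0.987, 0.161, -0.0], [-0.001, 0.002, -1.0]]
force: [0.1, 0.0, 0.6]
opening: 0.688
```

Contact made. I'll release, rise clear, turn 90°, and check the printer yaw from long edges in the first image.

Emit:
move_arm --linear '[[0,0,0],[0,0,0],[0,0,0],[0,0,0],[0,0,-2],[0,0,-5],[0,0,-8],[0,0,-9],[0,0,-9],[0,0,-9]]' --angular '[[0,0,0],[0,0,0],[0,0,0],[0,0,0],[0,0,0],[0,0,0],[0,0,0],[0,0,0],[0,0,0.12],[0,0,0.24]]' --fingers '[-1,-1,-1,-1,-1,-1,-1,-1,-1,-1]'

```text
time_s: 8.52
position: [0.4915, -0.0604, 0.1531]
tcp_rot: [[0.084, 0.996, 0.004], [0.996, -0.084, -0.001], [-0.001, 0.005, -1.0]]
force: [-0.3, 0.5, -0.2]
opening: 0.998
```

```bash
python3 - <<'E'
import pickle;from h import *
d=pickle.load(open('d0.pkl','rb'));T=d['top']
g=cv2.cvtColor(T['color'],cv2.COLOR_RGB2GRAY)[205:320,100:250]
L=cv2.createLineSegmentDetector().detect(g)[0][:,0]
for l in L:
    a,b=l[:2]+[100,205],l[2:]+[100,205]
    if np.hypot(*(a-b))<18: continue
    p,q=ray(T,*a,.1),ray(T,*b,.1);t=np.degrees(np.arctan2(*(q-p)[1::-1]))
    print(a.round(1),b.round(1),'world dir mod90',round((t+45)%90-45,2))
E
python3 go.py .485 -.0612 .152 -80.7
```

```text
[200.6 241.9] [239.3 232.7] world dir mod90 14.32
[180.5 240.5] [185.8 281.9] world dir mod90 9.82
[227.2 238.1] [232.4 275.7] world dir mod90 9.82
[181.  295.6] [171.4 218.2] world dir mod90 9.76
[228.9 275.5] [224.  239.4] world dir mod90 9.67
[169.5 218.6] [108.1 228.3] world dir mod90 9.86
[116.9 305.5] [179.2 295.8] world dir mod90 9.79
[163.2 228. ] [170.1 285.7] world dir mod90 9.63
[238.8 224.2] [206.  233.1] world dir mod90 16.1
[223. 277.] [200.2 280.7] world dir mod90 10.08
[170.7 299.6] [133.1 305.4] world dir mod90 9.65
[121.5 293. ] [115.2 234.3] world dir mod90 9.74
[198.1 224.2] [230.6 217.9] world dir mod90 12.0
[198.2 261.9] [195.9 238.2] world dir mod90 8.0
[132.8 218.8] [156.9 214.8] world dir mod90 10.45
[219.4 244.2] [222.6 266.9] world dir mod90 10.09
[106.9 230.6] [114.5 303.2] world dir mod90 9.63
[211.8 296.6] [233.1 293. ] world dir mod90 10.51
[231.9 299.2] [210.6 299.1] world dir mod90 0.76
8.5167 [ 0.4915 -0.0604  0.1531] yaw -4.81 F [-0.3  0.5 -0.2] open 0.998
[-0.14, -0.64, 0.11] [0.005, -0.002, 1.325]
```

Emit:
move_arm --linear '[[-0.14,-0.64,0],[-0.14,-0.64,0],[-0.14,-0.64,0],[-0.14,-0.64,0],[-0.14,-0.64,0],[-0.14,-0.64,0],[-0.14,-0.64,0],[-0.14,-0.64,0],[-0.14,-0.64,0],[-0.14,-0.64,0],[-0.14,-0.64,0],[-0.14,-0.64,0]]' --angular '[[0.005,-0.002,1.325],[0.005,-0.002,1.325],[0.005,-0.002,1.325],[0.005,-0.002,1.325],[0.005,-0.002,1.325],[0.005,-0.002,1.325],[0.005,-0.002,1.325],[0.005,-0.002,1.325],[0.005,-0.002,1.325],[0.005,-0.002,1.325],[0.005,-0.002,1.325],[0.005,-0.002,1.325]]' --fingers '[-1,-1,-1,-1,-1,-1,-1,-1,-1,-1,-1,-1]'

```text
time_s: 9.52
position: [0.4848, -0.0612, 0.1531]
tcp_rot: [[0.987, 0.16, -0.0], [0.16, -0.987, 0.001], [-0.0, -0.001, -1.0]]
force: [0.1, -0.0, 0.0]
opening: 0.999
```

```bash
python3 - <<'E'
import pickle;from h import *
d=pickle.load(open('d0.pkl','rb'));T=d['top']
t=np.radians(9.75);X=np.array([np.cos(t),np.sin(t)]);Y=np.array([-X[1],X[0]])
c=np.array([.4909,.1757])
def o(n,a,b,z):
    for k in(a,b):
        q=ray(T,*k,z)[:2]-c;print(n,(q@X*1000).round(1),(q@Y*1000).round(1))
o('-y edge? ',(228.9,275.5),(224,239.4),.06);o('-y edge2?',(232.4,275.7),(227.2,238.1),.06);o(' same z0',(232.4,275.7),(227.2,238.1),.0)
o('-x edge',(223,277),(200.2,280.7),.06);o('pocket',(219.4,244.2),(222.6,266.9),.06);o('ledge',(198.2,261.9),(195.9,238.2),.06);o('body',(181,295.6),(171.4,218.2),.115)
o('hinge/post',(203.1,236.8),(208.75,273.6),.145)
E
python3 go.py .485 -.0612 .152 -80.74 .4851 -.0612 .069 -80.74
```

```text
-y edge?  -55.7 -36.7
-y edge?  39.2 -36.8
-y edge2? -57.6 -45.7
-y edge2? 41.3 -45.6
 same z0 -56.5 -37.4
 same z0 47.0 -37.3
-x edge -57.2 -21.0
-x edge -57.6 39.0
pocket 28.6 -23.2
pocket -31.2 -23.5
ledge -8.6 37.9
ledge 53.7 35.9
body -87.8 79.9
body 107.8 79.9
hinge/post 45.6 0.9
hinge/post -45.4 -1.1
9.5167 [ 0.4848 -0.0612  0.1531] yaw -80.81 F [ 0.1 -0.   0. ] open 0.999
[0.02, 0.0, 0.11] [-0.001, 0.0, -0.001]
[0.03, 0.01, 8.41] [-0.001, 0.0, -0.001]
```

Emit:
move_arm --linear '[[0.02,0,3],[0.02,0,6],[0.02,0,7.5],[0.02,0,8.5],[0.02,0,8.5],[0.02,0,8.5],[0.02,0,8.5],[0.02,0,8.5],[0.02,0,8.5],[0.02,0,8.5],[0.02,0,8.5],[0.02,0,8.5]]' --angular '[[0,0,0],[0,0,0],[0,0,0],[0,0,0],[0,0,0],[0,0,0],[0,0,0],[0,0,0],[0,0,0],[0,0,0],[0,0,0],[0,0,0]]' --fingers '[-1,-1,-1,-1,-1,1,1,1,1,1,1,1]'

```text
time_s: 10.52
position: [0.4852, -0.0612, 0.0684]
tcp_rot: [[0.987, 0.16, 0.0], [0.16, -0.987, 0.0], [0.0, -0.0, -1.0]]
force: [0.0, -1.0, -0.0]
opening: 0.556
```

```bash
python3 go.py .485 -.0612 .152 -80.74
```

```text
10.5167 [ 0.4852 -0.0612  0.0684] yaw -80.8 F [ 0. -1. -0.] open 0.556
[-0.02, -0.0, -8.36] [-0.0, -0.0, -0.001]
```

Emit:
move_arm --linear '[[0,0,0],[0,0,0],[0,0,0],[0,0,0],[0,0,-2],[0,0,-5],[0,0,-9],[0,0,-13],[0,0,-17],[0,0,-17],[0,0,-17]]' --angular '[[0,0,0],[0,0,0],[0,0,0],[0,0,0],[0,0,0],[0,0,0],[0,0,0],[0,0,0],[0,0,0],[0,0,0],[0,0,0]]' --fingers '[1,1,1,1,1,1,1,1,1,1,1]'

```text
time_s: 11.43
position: [0.4862, -0.0616, 0.2403]
tcp_rot: [[0.987, 0.16, 0.005], [0.16, -0.987, -0.002], [0.005, 0.002, -1.0]]
force: [-0.4, 0.9, -3.4]
opening: 0.416
```

```bash
python3 - <<'E'
from rig import *;import cv2,numpy as np,pickle
c=capture('scene');d=capture('top');pickle.dump({'scene':c,'top':d},open('d1.pkl','wb'))
im=np.zeros((600,800,3),np.uint8);im[:600,:400]=cv2.resize(c['color'][60:210,200:300,::-1],(400,600));im[:400,400:]=cv2.resize(d['color'][200:300,220:320,::-1],(400,400));cv2.imwrite('pics/a5.png',im)
E
python3 go.py .4853 .1749 .238 -80.25
```

```text
11.5333 [ 0.4835 -0.0606  0.237 ] yaw -80.8 F [-1.2  0.7 -3.7] open 0.41
[3.94, -23.22, -0.07] [-0.002, 0.003, -0.01]
```

View pics/a5.png

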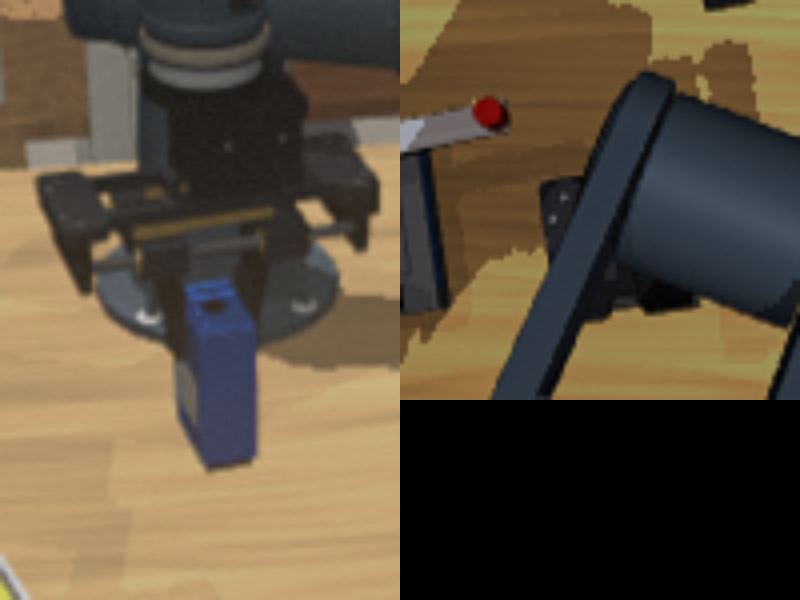

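The cartridge is held upright by its broad faces, with its top at about (215,300) and nothing slipping. I'll carry it over the bay.

Emit:
move_arm --linear '[[0.5,-3,0],[1,-7,0],[1.7,-11,0],[2.4,-14.5,0],[3,-18,0],[3.6,-21,0],[3.94,-23.2,0],[3.94,-23.2,0],[3.94,-23.2,0],[3.94,-23.2,0],[3.94,-23.2,0]]' --angular '[[0,0,0],[0,0,0],[0,0,0],[0,0,-0.01],[0,0,-0.01],[0,0,-0.01],[-0.002,0.003,-0.01],[-0.002,0.003,-0.01],[-0.002,0.003,-0.01],[-0.002,0.003,-0.01],[-0.002,0.003,-0.01]]' --fingers '[1,1,1,1,1,1,1,1,1,1,1]'

```text
time_s: 12.45
position: [0.4846, 0.1736, 0.236]
tcp_rot: [[0.986, 0.169, -0.003], [0.169, -0.986, -0.001], [-0.003, 0.0, -1.0]]
force: [0.5, -0.6, -2.3]
opening: 0.409
```

```bash
python3 go.py .4853 .1748 .238 -80.25 .4853 .1748 .165 -80.25
```

```text
12.45 [0.4846 0.1736 0.236 ] yaw -80.29 F [ 0.5 -0.6 -2.3] open 0.409
[0.09, -0.11, -0.2] [0.0, 0.003, -0.001]
[0.11, -0.11, 7.1] [0.0, 0.003, -0.001]
```

Emit:
move_arm --linear '[[0.1,-0.11,0],[0.1,-0.11,1.5],[0.1,-0.11,3],[0.1,-0.11,4.5],[0.1,-0.11,6],[0.1,-0.11,7.1],[0.1,-0.11,7.1],[0.1,-0.11,7.1],[0.1,-0.11,7.1]]' --angular '[[0,0.003,0],[0,0.003,0],[0,0.003,0],[0,0.003,0],[0,0.003,0],[0,0.003,0],[0,0.003,0],[0,0.003,0],[0,0.003,0]]' --fingers '[1,1,1,1,1,1,1,1,1]'

```text
time_s: 13.2
position: [0.4859, 0.1743, 0.1656]
tcp_rot: [[0.986, 0.168, 0.001], [0.168, -0.986, -0.0], [0.001, 0.0, -1.0]]
force: [-0.0, 0.4, -2.9]
opening: 0.411
```

```bash
python3 - <<'E'
from rig import *;import cv2,numpy as np,pickle
c=capture('scene');cv2.imwrite('pics/a6.png',cv2.resize(c['color'][110:240,290:400,::-1],None,fx=4.5,fy=4.5,interpolation=cv2.INTER_CUBIC))
E
python3 go.py .4853 .1748 .165 -80.25 .4853 .1748 .130 -80.25
```

```text
13.25 [0.4861 0.1745 0.1659] yaw -80.34 F [-0.2 -0.  -2.5] open 0.411
[-0.07, -0.05, 0.09] [0.0, -0.002, -0.002]
[-0.08, -0.05, 3.59] [0.0, -0.002, -0.002]
```

View pics/a6.png

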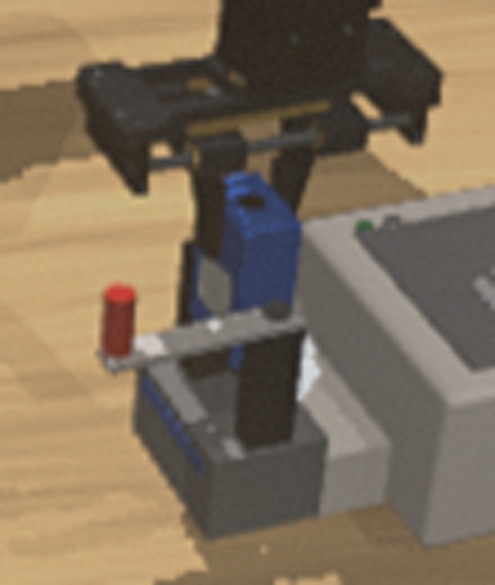

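The cartridge hangs between the posts above the pocket, with its top at about (255,205), in line with the bay and clear of the lever. I'll lower it in stages while watching the force.

Emit:
move_arm --linear '[[-0.07,-0.05,1],[-0.07,-0.05,2],[-0.07,-0.05,3.2],[-0.07,-0.05,3.2],[-0.07,-0.05,3.2],[-0.07,-0.05,3.2]]' --angular '[[0,-0.002,-0.002],[0,-0.002,-0.002],[0,-0.002,-0.002],[0,-0.002,-0.002],[0,-0.002,-0.002],[0,-0.002,-0.002]]' --fingers '[1,1,1,1,1,1]'

```text
time_s: 13.75
position: [0.4855, 0.1749, 0.1338]
tcp_rot: [[0.985, 0.17, -0.0], [0.17, -0.985, -0.0], [-0.0, 0.0, -1.0]]
force: [0.1, -0.6, -2.1]
opening: 0.411
```

```bash
python3 go.py .4853 .1748 .120 -80.25
```

```text
13.75 [0.4855 0.1749 0.1338] yaw -80.21 F [ 0.1 -0.6 -2.1] open 0.411
[-0.02, 0.01, 1.38] [0.0, 0.0, 0.001]
```

Emit:
move_arm --linear '[[-0.02,0,0.3],[-0.02,0,0.6],[-0.02,0,0.9],[-0.02,0,1.2],[-0.02,0,1.4],[-0.02,0,1.4]]' --angular '[[0,0,0],[0,0,0],[0,0,0],[0,0,0],[0,0,0],[0,0,0]]' --fingers '[1,1,1,1,1,1]'

```text
time_s: 14.25
position: [0.4849, 0.1748, 0.1193]
tcp_rot: [[0.985, 0.17, -0.001], [0.17, -0.985, -0.001], [-0.001, 0.0, -1.0]]
force: [0.6, -0.5, -3.0]
opening: 0.415
```

Emit:
move_arm --linear '[[0.03,0,0.3],[0.03,0,0.6],[0.03,0,0.9],[0.03,0,1.2],[0.03,0,1.5],[0.03,0,1.5]]' --angular '[[0,0,0],[0,0,0],[0,0,0],[0,0,0],[0,0,0],[0,0,0]]' --fingers '[1,1,1,1,1,1]'

```text
time_s: 14.75
position: [0.4847, 0.1748, 0.1036]
tcp_rot: [[0.985, 0.17, -0.003], [0.17, -0.985, -0.001], [-0.003, 0.0, -1.0]]
force: [0.0, 0.8, -2.2]
opening: 0.408
```

Free so far. The floor should come at TCP z ≈ 0.088.

Emit:
move_arm --linear '[[0.04,0,0.3],[0.04,0,0.6],[0.04,0,0.9],[0.04,0,1.2],[0.04,0,1.4],[0.04,0,1.5],[0.04,0,1.5],[0.04,0,1.5]]' --angular '[[0,0.003,0],[0,0.003,0],[0,0.003,0],[0,0.003,0],[0,0.003,0],[0,0.003,0],[0,0.003,0],[0,0.003,0]]' --fingers '[1,1,1,1,1,1,1,1]'

```text
time_s: 15.42
position: [0.4852, 0.1748, 0.0886]
tcp_rot: [[0.985, 0.17, 0.001], [0.17, -0.985, -0.0], [0.001, 0.0, -1.0]]
force: [1.2, -0.3, -2.1]
opening: 0.415
```

Emit:
move_arm --linear '[[0,0,0.1],[0,0,0.15],[0,0,0.2],[0,0,0.2]]' --angular '[[0,0,0],[0,0,0],[0,0,0],[0,0,0]]' --fingers '[1,1,1,1]'

```text
time_s: 15.75
position: [0.4853, 0.1749, 0.0885]
tcp_rot: [[0.985, 0.17, 0.002], [0.17, -0.985, -0.0], [0.002, 0.0, -1.0]]
force: [-2.9, -0.4, 13.0]
opening: 0.413
```

The cartridge is on the floor: 13 N at z = 0.0885, as expected. I'll release and rise.

Emit:
move_arm --linear '[[0,0,0],[0,0,0],[0,0,0],[0,0,0],[0,0,0],[0,0,-2],[0,0,-5],[0,0,-9],[0,0,-13],[0,0,-17],[0,0,-17]]' --angular '[[0,0,0],[0,0,0],[0,0,0],[0,0,0],[0,0,0],[0,0,0],[0,0,0],[0,0,0],[0,0,0],[0,0,0],[0,0,0]]' --fingers '[-1,-1,-1,-1,-1,-1,-1,-1,-1,-1,-1]'

```text
time_s: 16.67
position: [0.4901, 0.1758, 0.2662]
tcp_rot: [[0.985, 0.17, 0.018], [0.17, -0.985, 0.002], [0.018, 0.001, -1.0]]
force: [1.4, 0.4, 0.1]
opening: 0.995
```

```bash
python3 - <<'E'
from rig import *;import cv2,numpy as np,pickle
c=capture('scene');cv2.imwrite('pics/a7.png',cv2.resize(c['color'][110:240,290:400,::-1],None,fx=4.5,fy=4.5,interpolation=cv2.INTER_CUBIC))
from h import *
m=blobs(c,0,150,80,(290,400,110,240),8);ys,xs=np.nonzero(m);print('knob px',xs.mean(),ys.mean(),ys.min(),ys.max(),len(xs),ray(c,xs.mean(),ys.mean(),.169))
E
python3 go.py
```

```text
knob px 316.1363636363636 180.16666666666666 173 188 66 [0.55048183 0.08824661 0.169     ]
16.7167 [0.4882 0.1754 0.2629] yaw -80.2 F [ 0.5  0.7 -0.5] open 1.0
```

View pics/a7.png

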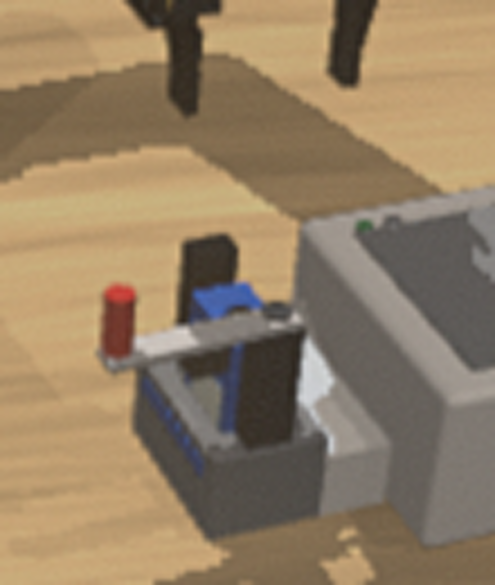

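The cartridge's top at (228,297) is now down at the lever's underside level, so it is seated. The knob is still at (119,320), open. Next I'll bring the gripper over the knob with the jaws along the swing.

```bash
python3 go.py .5556 .0845 .262 11.7
```

```text
16.7167 [0.4882 0.1754 0.2629] yaw -80.2 F [ 0.5  0.7 -0.5] open 1.0
[5.1, 10.1, 0.17] [0.011, -0.009, -1.604]
```

Emit:
move_arm --linear '[[1,2,0.17],[2,4,0.17],[3,6,0.17],[4,8,0.17],[5.1,10.1,0.17],[5.1,10.1,0.17],[5.1,10.1,0.17],[5.1,10.1,0.17],[5.1,10.1,0.17],[5.1,10.1,0.17],[5.1,10.1,0.17],[5.1,10.1,0.17]]' --angular '[[0.011,-0.009,-1.604],[0.011,-0.009,-1.604],[0.011,-0.009,-1.604],[0.011,-0.009,-1.604],[0.011,-0.009,-1.604],[0.011,-0.009,-1.604],[0.011,-0.009,-1.604],[0.011,-0.009,-1.604],[0.011,-0.009,-1.604],[0.011,-0.009,-1.604],[0.011,-0.009,-1.604],[0.011,-0.009,-1.604]]' --fingers '[-1,-1,-1,-1,-1,-1,-1,-1,-1,-1,-1,-1]'

```text
time_s: 17.72
position: [0.5545, 0.0845, 0.2598]
tcp_rot: [[-0.106, 0.994, -0.004], [0.994, 0.106, 0.0], [0.001, -0.004, -1.0]]
force: [0.2, -0.6, -0.3]
opening: 1.0
```

```bash
python3 go.py .5556 .0845 .262 11.7 .5556 .0845 .156 11.7
```

```text
17.7167 [0.5545 0.0845 0.2598] yaw 6.08 F [ 0.2 -0.6 -0.3] open 1.0
[-0.01, 0.1, -0.22] [-0.004, -0.001, -0.098]
[-0.02, 0.15, 10.38] [-0.004, -0.001, -0.098]
```

Emit:
move_arm --linear '[[0,0.1,0],[0,0.1,2],[0,0.1,5],[0,0.1,7],[0,0.1,9],[0,0.15,10.2],[0,0.15,10.2],[0,0.15,10.2],[0,0.15,10.2],[0,0.15,10.2],[0,0.15,10.2],[0,0.15,10.2]]' --angular '[[-0.004,0,-0.098],[-0.004,0,-0.098],[-0.004,0,-0.098],[-0.004,0,-0.098],[-0.004,0,-0.098],[-0.004,0,-0.098],[-0.004,0,-0.098],[-0.004,0,-0.098],[-0.004,0,-0.098],[-0.004,0,-0.098],[-0.004,0,-0.098],[-0.004,0,-0.098]]' --fingers '[-1,-1,-1,-1,-1,-1,0.25,0.25,0.25,0.25,0.25,0.25]'

```text
time_s: 18.72
position: [0.5561, 0.0848, 0.1587]
tcp_rot: [[-0.203, 0.979, 0.002], [0.979, 0.203, 0.001], [0.001, 0.002, -1.0]]
force: [0.2, 0.3, 0.2]
opening: 0.635
```

```bash
cat > arc.py <<'E'
import numpy as np,sys
from rig import read_state
from scipy.spatial.transform import Rotation as Q
H=np.array([.5354,.1834]);s=read_state();R=np.array(s['tcp_rot']);p=np.array(s['position']);L=[];A=[]
print(p.round(4),np.round(s['force'],1),s['opening'])
for a in map(float,sys.argv[1:]):   # lever direction, world deg; jaws along the swing
    t=np.radians(a+90);y=np.array([np.cos(t),np.sin(t),0]);z=np.array([0,0,-1.]);T=np.c_[np.cross(y,z),y,z]
    q=np.r_[H+.1*np.array([np.cos(t-np.pi/2),np.sin(t-np.pi/2)]),.156]
    L.append((R.T@(q-p)*100).round(1).tolist());A.append(Q.from_matrix(R.T@T).as_rotvec().round(2).tolist())
print(L);print(A)
E
python3 arc.py -82 -87 -92 -97 -102 -107 -112 -117 -122 -127 -132 -132
```

```text
[0.5561 0.0848 0.1587] [0.2 0.3 0.2] 0.6348821182940173
[[0.1, -0.7, 0.3], [0.2, -1.5, 0.3], [0.4, -2.4, 0.3], [0.6, -3.2, 0.3], [0.9, -4.0, 0.3], [1.3, -4.8, 0.3], [1.8, -5.6, 0.3], [2.3, -6.3, 0.3], [2.8, -6.9, 0.3], [3.5, -7.5, 0.3], [4.2, -8.1, 0.3], [4.2, -8.1, 0.3]]
[[0.0, -0.0, 0.06], [0.0, -0.0, 0.15], [0.0, -0.0, 0.24], [0.0, -0.0, 0.33], [0.0, -0.0, 0.41], [0.0, -0.0, 0.5], [0.0, -0.0, 0.59], [0.0, -0.0, 0.68], [0.0, -0.0, 0.76], [0.0, -0.0, 0.85], [0.0, -0.0, 0.94], [0.0, -0.0, 0.94]]
```

Emit:
move_arm --linear '[[0,0,0.1],[0,0,0.1],[0,0,0.1],[0.1,-0.7,0.1],[0.2,-1.5,0.1],[0.4,-2.4,0.1],[0.6,-3.2,0.1],[0.9,-4.0,0.1],[1.3,-4.8,0.1],[1.8,-5.6,0.1],[2.3,-6.3,0.1],[2.3,-6.3,0.1]]' --angular '[[0,0,0],[0,0,0],[0,0,0],[0,0,0.06],[0,0,0.15],[0,0,0.24],[0,0,0.33],[0,0,0.41],[0,0,0.5],[0,0,0.59],[0,0,0.68],[0,0,0.68]]' --fingers '[0.25,0.25,0.25,0.25,0.25,0.25,0.25,0.25,0.25,0.25,0.25,0.25]'

```text
time_s: 19.72
position: [0.4885, 0.0948, 0.1578]
tcp_rot: [[0.459, 0.888, 0.001], [0.888, -0.459, 0.001], [0.001, 0.0, -1.0]]
force: [-0.5, 0.3, -0.3]
opening: 0.376
```

```bash
python3 arc.py -122 -127 -132 -137 -142 -147 -152 -157 -162 -167 -172 -172
python3 - <<'E'
from rig import *;from h import *
c=capture('scene');m=blobs(c,0,150,60,(290,420,110,240),8);ys,xs=np.nonzero(m);print(len(xs),xs.mean(),ys.mean(),ray(c,xs.mean(),ys.mean(),.169))
E
```

```text
[0.4885 0.0948 0.1578] [-0.5  0.3 -0.3] 0.37630257777843407
[[0.1, -0.7, 0.2], [0.2, -1.6, 0.2], [0.4, -2.4, 0.2], [0.6, -3.3, 0.2], [0.9, -4.1, 0.2], [1.3, -4.8, 0.2], [1.8, -5.6, 0.2], [2.3, -6.3, 0.2], [2.9, -6.9, 0.2], [3.6, -7.5, 0.2], [4.2, -8.1, 0.2], [4.2, -8.1, 0.2]]
[[0.0, -0.0, 0.08], [0.0, -0.0, 0.17], [0.0, -0.0, 0.26], [0.0, -0.0, 0.34], [0.0, -0.0, 0.43], [-0.0, -0.0, 0.52], [-0.0, -0.0, 0.61], [-0.0, -0.0, 0.69], [-0.0, -0.0, 0.78], [-0.0, -0.0, 0.87], [-0.0, -0.0, 0.95], [-0.0, -0.0, 0.95]]
0 nan nan [nan nan nan]<stdin>:2: RuntimeWarning: Mean of empty slice.
  ret = ret.dtype.type(ret / rcount)
```

Emit:
move_arm --linear '[[0.1,-0.7,0.1],[0.2,-1.6,0.1],[0.4,-2.4,0.1],[0.6,-3.3,0.1],[0.9,-4.1,0.1],[1.3,-4.8,0.1],[1.8,-5.6,0.1],[2.3,-6.3,0.1],[2.9,-6.9,0.1],[3.6,-7.5,0.1],[4.2,-8.1,0.1],[4.2,-8.1,0.1]]' --angular '[[0,0,0.08],[0,0,0.17],[0,0,0.26],[0,0,0.34],[0,0,0.43],[0,0,0.52],[0,0,0.61],[0,0,0.69],[0,0,0.78],[0,0,0.87],[0,0,0.95],[0,0,0.95]]' --fingers '[0.25,0.25,0.25,0.25,0.25,0.25,0.25,0.25,0.25,0.25,0.25,0.25]'

```text
time_s: 20.77
position: [0.4367, 0.1698, 0.1569]
tcp_rot: [[0.989, 0.149, 0.002], [0.149, -0.989, 0.001], [0.002, -0.001, -1.0]]
force: [0.2, 0.0, 0.5]
opening: 0.376
```

```bash
python3 arc.py -173 -175 -177 -179; python3 go.py
```

```text
[0.4367 0.1698 0.1569] [0.2 0.  0.5] 0.3756203121789552
[[-0.0, -0.1, 0.1], [-0.0, -0.5, 0.1], [0.0, -0.8, 0.1], [0.0, -1.2, 0.1]]
[[-0.0, -0.0, 0.03], [-0.0, -0.0, 0.06], [-0.0, -0.0, 0.1], [-0.0, -0.0, 0.13]]
20.7667 [0.4367 0.1698 0.1569] yaw -81.45 F [0.2 0.  0.5] open 0.376
```

Emit:
move_arm --linear '[[0,-0.15,0],[0,-0.3,0],[0,-0.45,0],[0,-0.55,0],[0,-0.65,0],[0,-0.65,0]]' --angular '[[0,0,0],[0,0,0],[0,0,0],[0,0,0],[0,0,0],[0,0,0]]' --fingers '[0.25,0.25,0.25,0.25,0.25,0.25]'

```text
time_s: 21.27
position: [0.436, 0.1738, 0.1568]
tcp_rot: [[0.988, 0.152, 0.002], [0.152, -0.988, -0.003], [0.001, 0.004, -1.0]]
force: [0.4, -9.7, 0.1]
opening: 0.378
```

That is 9.7 N against the stop, with the knob where the shut position predicts. I'll back off, open and rise clear.

Emit:
move_arm --linear '[[0,0.4,0],[0,0.4,0],[0,0.4,-2],[0,0.4,-5],[0,0.4,-8],[0,0.4,-11],[0,4,-12],[0,8,-12],[0,12,-12],[0,16,-12],[0,19,-12],[0,19,-12]]' --angular '[[0,0,0],[0,0,0],[0,0,0],[0,0,0],[0,0,0],[0,0,0],[0,0,0],[0,0,0],[0,0,0],[0,0,0],[0,0,0],[0,0,0]]' --fingers '[0.25,0.25,0.25,0.25,0.25,-1,-1,-1,-1,-1,-1,-1]'

```text
time_s: 22.27
position: [0.4667, -0.0184, 0.2778]
tcp_rot: [[0.989, 0.147, 0.005], [0.147, -0.989, -0.006], [0.004, 0.006, -1.0]]
force: [-0.0, 0.2, 0.4]
opening: 0.818
```

```bash
python3 - <<'E'
from rig import *;from h import *
c=capture('scene');d=capture('top')
im=np.zeros((600,800,3),np.uint8);im[:420,:440]=cv2.resize(c['color'][130:235,290:400,::-1],(440,420));im[:360,440:]=cv2.resize(d['color'][200:300,160:260,::-1],(360,360));im[420:,:240]=c['color'][180:360,130:370,::-1][:180,:240]
cv2.imwrite('pics/a8.png',im)
m=blobs(d,0,150,80,(170,260,200,300),8);ys,xs=np.nonzero(m);
if len(xs):
    k=ray(d,xs.mean(),ys.mean(),.189)[:2]-[.5354,.1834];print(k,np.linalg.norm(k),'lever rad',np.radians((np.degrees(np.arctan2(k[1],k[0]))-189.75+180)%360-180))
E
python3 go.py
```

```text
[-0.09958951 -0.01750054] 0.10111547640559164 lever rad 0.003781103715878903
22.3667 [ 0.4648 -0.0143  0.2774] yaw -81.42 F [0.1 1.2 0.1] open 0.912
```

View pics/a8.png

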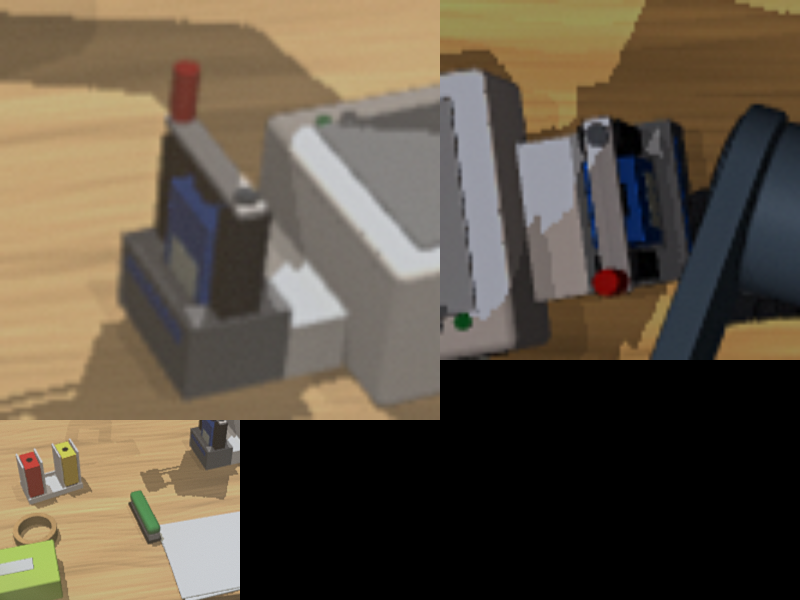

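The lever lies shut over the seated blue cartridge, with the knob at (187,90) on the left and (608,282) in the top view. That puts the lever angle at about 0.004 rad. Red, yellow, stapler and tape look undisturbed, and the arm is clear. Handing in.

```bash
python3 -c "
from rig import *
print(hand_in())"
```

```text
the job is handed in; nothing more can be done
None
```

The blue cartridge is loaded in the ink bay and the lever is shut over it; I handed the job in at about 22.4 s of the 69 s allowed. No verdict was reported.

**What I did:** I lifted the cartridge out by its narrow ends and stood it on the table. I took it again by its broad faces and lowered it into the pocket in small steps. Then I swung the lever shut with the knob held loosely between the fingers, and withdrew the gripper.

**Last checks:**
- **Cartridge:** it met the pocket floor at the expected height (TCP z 0.0885 m, 13 N). It had already travelled the full depth without catching. The pictures show it seated; I did not measure its final tilt or offset.
- **Lever:** it reached its stop with 9.7 N of push, and the top view puts it about 0.004 rad from shut.
- **Other objects:** red, yellow, the stapler and the tape roll look unmoved in the last picture. I did not measure them.
- **Robot:** the gripper was clear of everything and the force read about zero.

**What disagreed:** the first grip in the rack ended about 1 cm off centre, and I never found out why. I opened, recentred and gripped again before lifting.

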